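Roller up the feeder ramp

TASK

Push the big grey roller up the blue feeder ramp with your fingertips, over the crest, until it sits in the dip at the top against the end stop, and leave it there. Keep your fingers against it all the way up the slope, slowly, so that it never rolls free or runs back down, and do not lift it. Leave the other things on the bench where they are.

Things in the scene. Friction and masses are not known exactly. Their poses are not given: they have to be found in the camera images.
- ramp: Blue plastic feeder ramp fixed to the bench, 392 mm long in all, 100 mm wide. Origin: on the bench near its middle; x points uphill along it, y across, z up. Side walls 6 mm thick, 88 mm apart inside, rise 18 mm above the deck along both sides. A low lip, 30 mm above the bench, closes the foot end 198 to 208 mm downhill of the origin.
- ramp_foot (a point): Where the slope begins, on the deck's centre line: x = -90 mm in the ramp's frame, 20 mm above the bench. Downhill of it the deck is level; uphill of it rises at 7 degrees to the crest.
- ramp_crest (a point): Top edge of the slope, on the deck's centre line: x = 100 mm in the ramp's frame, 43.3 mm above the bench. Beyond it the deck falls at 8 degrees (the dip) to the upright end stop.
- ramp_home (a point): Where the roller's centre is when it sits in the dip against the end stop: on the centre line at x = 130 mm in the ramp's frame, 81.5 mm above the bench. Axes as the ramp's. The end stop's face is 42 mm further uphill (x = 172 mm, 12 mm thick), its top 92 mm above the bench.
- roller: Plain grey roller of smooth, slippery plastic (friction about 0.35) with metal end faces, diameter 84 mm, length 80 mm, about 0.4 kg (0.25 to 0.6), lying across the ramp on its level foot, free to roll; nothing holds it on the slope. Origin at its centre; y is its axle, x and z turn with it as it rolls. Its centre starts 105 to 150 mm downhill of the ramp's origin and is 62 mm above the bench there.
- sleeve: Bystander: small upright aluminium sleeve, 44 mm diameter, 50 mm tall. Origin at the centre of its underside.
- screwdriver: Bystander: screwdriver lying on the bench, about 200 mm long along x. Origin at its underside.
- parts_tray: Bystander: small open grey tray 100 x 80 x 40 mm. Origin at the centre of its underside.
There are look-alikes about, which are no part of the job. What is shaped like the roller but green or pink is not meant.

How it is judged:
By the outcome, as a careful person would: the job done as asked, in the order asked, and still so for the second after the job is handed in, with the robot touching nothing.
It also fails if it takes over 48 s, if anything falls off the work surface, if the arm or the gripper's body presses on something with over 40 N, if the wrist force passes 120 N, or if a joint passes its speed limit or range.

ROBOT

A 6-joint arm with a two-finger parallel gripper is mounted at the origin on the work surface. World frame = base frame: x ahead of the robot, y to its left, z up, the work surface at z = 0. Lengths are in mm, angles in degrees, forces in N, time in s.
With the tool pointing down it reaches from about 300 to 850 mm from the base axis. Payload 4.2 kg.
Tool frame: the origin (TCP) lies midway between the tips of the shut fingers; the grasp point (between the pads) lies 19 mm behind it (env.grip_depth is the distance from the TCP to the grasp point, in mm); z points along the fingers, y is the line along which they close (so a half turn about z gives the same grasp; the last joint's range is limited). The gripper opens to 91 mm and grips with 3 to 60 N. Pads are 32 mm wide; open, the fingers measure 118 mm over their backs; the gripper's body (76 mm by 178 mm) begins 60 mm behind the grasp point.
Start: joints at [65.203, 18.312, 89.639, -0, 72.044, -1.146], TCP at [230.68, 526.716, 213.976] pointing down, gripper open.
Joint ranges: [-177.97, 177.97], [-48.28, 115.42], [12.27, 149.76], [-77.06, 257.06], [2.81, 150.46], [-146.56, 146.56]. Speed limits (degrees/s): [147.25, 147.25, 180, 180, 180, 180].

INTERFACE

Orientations are given as [roll, pitch, yaw] about the fixed x, y, z axes, in that order (R = Rz(yaw) Ry(pitch) Rx(roll)).
In Python, from workcell import env, eyes gives the robot as it stands.
- The arm moves only by the tool send_rows, never from a script. Its argument "motion" is a list of rows, each a list of 7 numbers: the shift along the world's x, y, z normalised to -1 to 1, where 1 is 0.5 m, then the turn, a rotation vector about the world's x, y, z normalised to -1 to 1, where 1 is 60 degrees, then the opening, from -1 (shut) to 1 (fully open). A call has 1 to 20 rows; each row is the pose to reach, as a shift and turn from the pose commanded when the call began; what a row does not reach only later rows make up. A row lasts 1/8 s, in which the tool goes at most 62.5 mm and 10.7 degrees, less where a joint would pass 70% of its speed; a pose out of reach is approached as far as the arm can. A call with a number of a shift or a turn outside -1 to 1 is refused whole. A call with a gripper value outside its range is refused whole. The fingers move at their own pace and stop on an object; "squeeze" is the grip in N (left out, the last holds). Time passes only in rows, so rows that repeat a pose let the fingers close. It gives the time, the measured TCP pose, the force, the opening and the grip force at its end, in the units of the state.
- env.state(): the state, without advancing time (a new reading comes with each control period).
- eyes.grab_frame(name): name is "side" or "top" or "wrist"; returns a dict with "pixels" (420x560x3 uint8, red, green, blue), "depth" (420x560 float32, mm along the optical axis (not along the pixel's ray), 0 where there is no reading), "fx", "fy", "cx", "cy" (pixels), "R" (3x3) and "t" (3): a world point X has camera coordinates R X + t; the wrist camera has in their place "T_tool_cam" (4x4, takes a point from camera to tool coordinates, whose origin is the TCP and whose axes are the flange's). Camera axes: x right, y down, z forward; pixel columns grow to the right and rows downward; lengths in mm; the calibration is good to about 2 mm. A picture is of the moment at which its call begins: read the wrist's pose just before it.
- env.job_done(): hands the job in; it is judged then, once.
The state is a dict: "time_s": time; "qpos": joint angles; "qvel": joint speeds; "effort": joint torques, N m; "ee_pos": TCP position; "ee_rot": TCP orientation; "force": force on the tool from outside, world axes, zero at the start; "torque": the same for the moment, N m; "gripper_width": finger opening in mm; "gripper_force": force on a finger pad.
Only numpy, scipy, OpenCV 4.12 (cv2) and the standard library are available. Lean on these libraries where they do the work, as an engineer would, in place of code of your own. Each camera call takes 0.05 s, during which the arm holds its last target. There are 200 camera calls.

## Working session

There is one attempt and no reset: what is moved stays moved. The work goes in short steps, Python scripts to look and compute and a tool call to move; the robot and the scene stay as the last step left them, time stands still between calls to the robot, and variables do not carry over. Pictures are saved under pics/ and viewed, at most 10 in all, crops included, and the job is handed in when it is done.

Besides the shell and the picture viewer there is one more tool, called as name(argument=value, ...), one argument or row to a line, values as JSON. send_rows: Moves the arm, as the interface text tells. Its arguments: {"type":"object","properties":{"motion":{"type":"array"},"squeeze":{"type":"number"}},"required":["motion"]}

```bash
mkdir -p pics; ls; python3 - <<'E'
from workcell import env, eyes
import cv2,numpy as np
for n in ["top","side"]:
    f=eyes.grab_frame(n); cv2.imwrite(f"pics/{n}0.png",f["pixels"][:,:,::-1])
    np.savez(f"pics/{n}0.npz",**f)
    print(n,f["fx"],f["cx"],f["cy"],np.round(f["R"],3).tolist(),f["t"], -f["R"].T@f["t"])
print(env.state())
E
```

```text
pics
top 397.56590573213253 275.54475197842163 213.44560861333193 [[-0.012, -0.999, -0.033], [-0.996, 0.015, -0.085], [0.085, 0.032, -0.996]] [ 55.77511668 584.09854463 733.89139258] [519.97875632  23.49344528 782.27150055]
side 412.4907398579201 282.35834276272084 210.87925556141352 [[-0.964, -0.266, -0.005], [-0.166, 0.616, -0.77], [0.208, -0.741, -0.638]] [592.3694116  126.25268468 634.16999443] [460.12410898 549.99631638 504.77985135]
{'time_s': 0.1, 'qpos': array([ 6.52047778e+01,  1.83472783e+01,  8.96984489e+01, -8.20310299e-04,
        7.20444456e+01, -1.14450596e+00]), 'qvel': array([-0.01743704, -0.15306727, -0.12859122, -0.05647352,  0.07184063,
        0.02570591]), 'effort': array([-2.99564199e-04, -4.13335419e+01, -2.32507914e+01,  7.29903323e-02,
        4.22270014e-02, -5.37204585e-05]), 'ee_pos': array([230.46973725, 526.30222972, 213.21792769]), 'ee_rot': array([-1.79909830e+02, -1.02131308e-03,  1.56349536e+02]), 'force': array([-0.1045939 , -0.07300866,  0.07287375]), 'torque': array([0.00584885, 0.04977935, 0.0161439 ]), 'gripper_force': 0.0, 'gripper_width': 91.26514197233179}
```

View pics/top0.png

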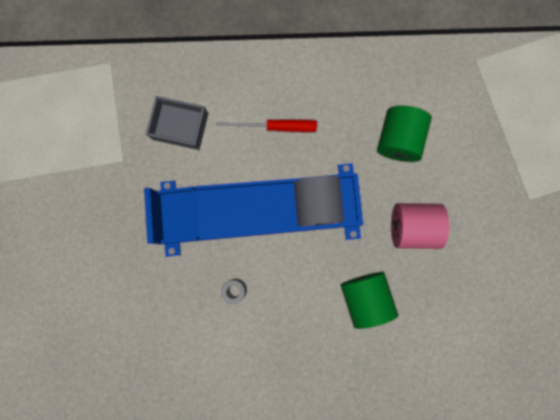

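View pics/side0.png

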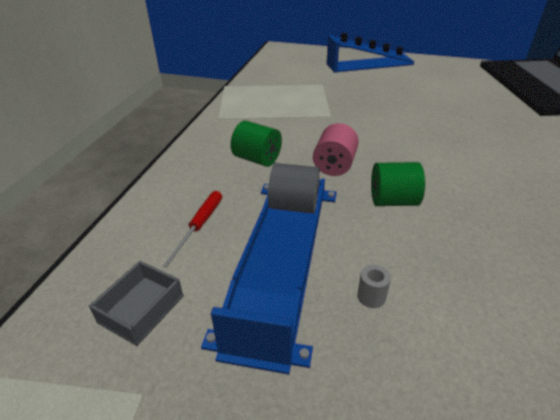

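The top view shows the grey roller at about (319,200) on the foot end of the blue ramp, with the end stop at left, about (150,215). Roller-shaped candidates are green (405,133), green (369,300), pink (420,226) and grey (319,200). Only the grey one lies on the ramp and matches the description. Next I'll measure the ramp and roller and make the enlarged crop.

```bash
cat > h.py <<'E'
import numpy as np,cv2
def cloud(f):
    v,u=np.mgrid[:420,:560]; d=f["depth"].astype(float)
    P=np.stack([(u-f["cx"])/f["fx"]*d,(v-f["cy"])/f["fy"]*d,d],-1)
    return (P-f["t"])@f["R"]
def masks(f):
    h=cv2.cvtColor(f["pixels"],cv2.COLOR_RGB2HSV); ok=f["depth"]>0
    return (h[...,0]>100)&(h[...,0]<125)&(h[...,1]>150)&ok, (h[...,1]<70)&ok
E
python3 - <<'E'
from h import *
for n in ["top","side"]:
    f=dict(np.load(f"pics/{n}0.npz")); P=cloud(f); b,g=masks(f)
    X=P[...,0];Y=P[...,1];Z=P[...,2]
    reg=(abs(X-520)<130)&(abs(Y)<330)
    B=P[b&reg&(Z>14)&(Z<110)]
    r=cv2.minAreaRect(B[:,:2].astype(np.float32)); print(n,"blue rect",r,len(B))
    bench=P[reg&g&(abs(Z)<15)]; print("bench z",np.median(bench[:,2]))
    S=B[B[:,2]>75]; print("stop",np.median(S,0),S.min(0),S.max(0), cv2.minAreaRect(S[:,:2].astype(np.float32)))
    m=(g&reg&(Z>70)&(Z<115)).astype(np.uint8); k,l,st,c=cv2.connectedComponentsWithStats(m)
    for i in range(1,k):
        if st[i,4]>300:
            G=P[l==i]; print("grey",c[i],st[i],np.percentile(G,[1,50,99],axis=0).round(1).tolist(),cv2.minAreaRect(G[:,:2].astype(np.float32)))
f=dict(np.load("pics/top0.npz"))
cv2.imwrite("pics/crop.png",cv2.resize(f["pixels"][140:270,130:470,::-1],None,fx=2.3,fy=2.3))
E
```

```text
top blue rect ((594.9120483398438, 81.4366226196289), (100.20586395263672, 388.4285583496094), 4.505951404571533) 8985
bench z -0.8986087957292535
stop [578.44920741 267.92681202  89.88026238] [532.26684369 261.11269715  75.02677392] [628.1669148  277.70826573  93.8774972 ] ((580.09521484375, 269.57061767578125), (96.47576904296875, 10.995525360107422), 4.505950927734375)
grey [318.3247652  200.18141374] [ 295  176   48   49 2023] [[561.4, -68.6, 75.6], [600.5, -28.4, 98.0], [641.3, 8.5, 104.4]] ((602.0617065429688, -30.29498291015625), (80.8972396850586, 77.56752014160156), 4.453730583190918)
side blue rect ((593.0462036132812, 83.94561767578125), (99.44725799560547, 388.45684814453125), 4.511429309844971) 10705
bench z 1.0149613911239725
stop [575.49650626 273.83188575  91.0930584 ] [528.70629318 260.58291122  75.07289148] [626.8636578  280.64210552  94.81548262] ((577.8515625, 270.89111328125), (98.39527130126953, 13.330404281616211), 4.460192680358887)
grey [293.50331925 181.06759203] [ 268  162   52   40 1657] [[559.1, -53.3, 70.8], [597.2, -7.3, 95.1], [638.6, 11.0, 105.7]] ((600.1600341796875, -26.389835357666016), (81.40381622314453, 74.27366638183594), 4.769258499145508)
```

View pics/crop.png

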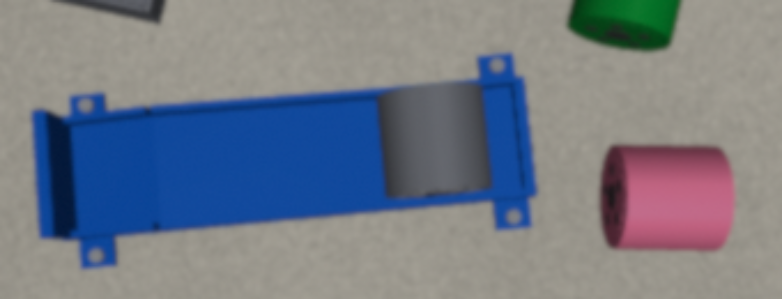

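The crop confirms the plain grey roller lying in the ramp's foot. The origin is about (593, 93.5), uphill yaw 94.5°, and the roller is at ramp x ≈ -122, inside the given -105 to -150. I'll go over the foot end with the tool at yaw 94.5, so both fingers line up across the ramp.

send_rows(
  motion=[
    [0.05,-0.08,0,0,0,-0.1,-0.1],
    [0.1,-0.16,0,0,0,-0.2,-0.1],
    [0.15,-0.25,0,0,0,-0.3,-0.1],
    [0.2,-0.34,0,0,0,-0.4,-0.1],
    [0.26,-0.43,0,0,0,-0.5,-0.1],
    [0.31,-0.52,0,0,0,-0.6,-0.1],
    [0.37,-0.61,0,0,0,-0.7,-0.1],
    [0.42,-0.7,0,0,0,-0.8,-0.1],
    [0.48,-0.8,0,0,0,-0.9,-0.1],
    [0.53,-0.88,0,0,0,-1,-0.1],
    [0.57,-0.95,0,0,0,-1,-0.1],
    [0.6,-1,0,0,0,-1,-0.1],
  ],
)

```text
time_s: 1.6
ee_pos: [531.1, 25.0, 213.5]
ee_rot: [-180.0, 0.0, 96.3]
force: [-1.0, 0.7, 0.3]
gripper_width: 41.3
gripper_force: 0.0
```

send_rows(
  motion=[
    [0.04,-0.07,0,0,0,-0.03,-0.1],
    [0.08,-0.14,0,0,0,-0.03,-0.1],
    [0.12,-0.21,0,0,0,-0.03,-0.1],
    [0.157,-0.275,0,0,0,-0.03,-0.1],
    [0.157,-0.275,0,0,0,-0.03,-0.1],
    [0.157,-0.275,0,0,0,-0.03,-0.1],
  ],
)

```text
time_s: 2.35
ee_pos: [608.6, -110.3, 213.4]
ee_rot: [-179.9, -0.1, 94.5]
force: [0.4, 0.6, -0.1]
gripper_width: 40.9
gripper_force: 0.0
```

```bash
python3 - <<'E'
from workcell import env, eyes
s=env.state(); print(s["time_s"],s["ee_pos"],s["ee_rot"],s["gripper_width"],s["qpos"])
E
```

```text
2.35 [ 608.55904962 -110.3003466   213.41679433] [-1.79920427e+02 -5.47082665e-02  9.45389684e+01] 40.89707995637138 [-1.13554010e+01  2.23270053e+01  8.35988744e+01  3.20402588e-02
  7.41656358e+01 -1.59031744e+01]
```

send_rows(
  motion=[
    [0,0,-0.06,0,0,0,-0.1],
    [0,0,-0.12,0,0,0,-0.1],
    [0,0,-0.18,0,0,0,-0.1],
    [0,0,-0.24,0,0,0,-0.1],
    [0,0,-0.29,0,0,0,-0.1],
    [0,0,-0.32,0,0,0,-0.1],
    [0,0,-0.32,0,0,0,-0.1],
  ],
)

```text
time_s: 3.22
ee_pos: [608.4, -110.0, 53.3]
ee_rot: [-179.9, -0.0, 94.6]
force: [0.5, -0.8, 0.2]
gripper_width: 41.1
gripper_force: 0.0
```

```bash
python3 - <<'E'
from workcell import env, eyes
import cv2
f=eyes.grab_frame("side"); cv2.imwrite("pics/side1.png",cv2.resize(f["pixels"][100:380,180:450,::-1],None,fx=2,fy=2))
s=env.state(); print(s["time_s"],s["ee_pos"],s["force"])
E
```

```text
3.275 [ 609.23395316 -110.28858452   54.30801116] [ 0.33252638 -0.12082864 -0.31870314]
```

View pics/side1.png

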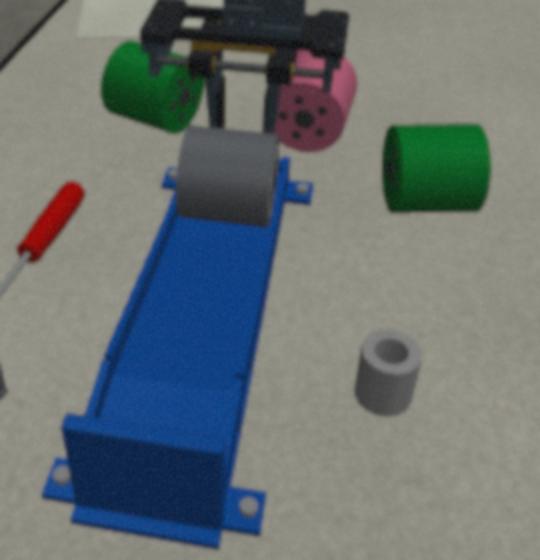

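The fingertips, at about (240,110) in the crop, stand behind the roller and are centred on the ramp. I'll move into contact slowly.

send_rows(
  motion=[
    [0,0.006,0,0,0,0,-0.1],
    [-0.001,0.012,0,0,0,0,-0.1],
    [-0.001,0.018,0,0,0,0,-0.1],
    [-0.002,0.024,0,0,0,0,-0.1],
    [-0.002,0.029,0,0,0,0,-0.1],
    [-0.003,0.033,0,0,0,0,-0.1],
    [-0.003,0.036,0,0,0,0,-0.1],
    [-0.003,0.039,0,0,0,0,-0.1],
    [-0.003,0.042,0,0,0,0,-0.1],
    [-0.004,0.045,0,0,0,0,-0.1],
    [-0.004,0.048,0,0,0,0,-0.1],
    [-0.004,0.051,0,0,0,0,-0.1],
    [-0.004,0.054,0,0,0,0,-0.1],
    [-0.005,0.057,0,0,0,0,-0.1],
    [-0.005,0.06,0,0,0,0,-0.1],
    [-0.005,0.064,0,0,0,0,-0.1],
    [-0.005,0.068,0,0,0,0,-0.1],
    [-0.006,0.072,0,0,0,0,-0.1],
    [-0.006,0.076,0,0,0,0,-0.1],
    [-0.006,0.08,0,0,0,0,-0.1],
  ],
)

```text
time_s: 5.78
ee_pos: [606.2, -70.7, 54.0]
ee_rot: [180.0, 0.0, 94.6]
force: [0.8, -0.3, 0.1]
gripper_width: 41.0
gripper_force: 0.1
```

```bash
cat > look.py <<'E'
from workcell import env, eyes
from h import *
import sys
s=env.state(); o=np.array([593,93.5]);u=np.array([-.0785,.9969]);w=np.array([-.9969,-.0785])
for n in ["top","side"]:
    f=eyes.grab_frame(n); P=cloud(f); _,g=masks(f); d=P[...,:2]-o; a=d@u; b=d@w; Z=P[...,2]
    m=g&(abs(b)<46)&(abs(a)<190)&(Z>45)&(Z<130)&(f["pixels"].mean(-1)>55)
    G=np.c_[a[m],b[m],Z[m]]; print(n,np.percentile(G,[1,50,99],axis=0).round(1).tolist())
    if len(sys.argv)>1: cv2.imwrite(f"pics/{n}{sys.argv[1]}.png",f["pixels"][...,::-1])
d=s["ee_pos"][:2]-o
print(s["time_s"],"tcp ramp",d@u,d@w,s["ee_pos"],s["force"])
E
python3 look.py 2
```

```text
top [[-126.5, -38.4, 76.9], [-95.9, 0.2, 99.8], [-67.0, 41.0, 104.7]]
side [[-178.5, -37.3, 62.0], [-80.5, 4.4, 93.9], [-63.5, 42.5, 106.4]]
5.775 tcp ramp -164.6819160345242 -0.2680459779386512 [606.19511675 -70.65497981  53.98384824] [ 0.82432473 -0.2548012   0.08529702]
```

View pics/top2.png

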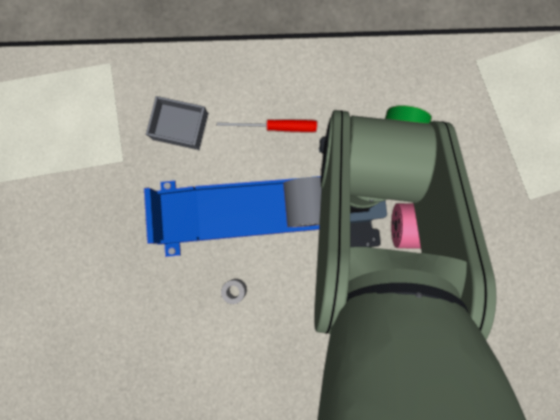

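The top view shows the roller moved from column 295 to 285 at its uphill edge. Its centre is at about -106, and the fingers are on it. Now up the slope at 24 mm/s.

send_rows(
  motion=[
    [0,0.006,0,0,0,0,-0.1],
    [-0.001,0.012,0,0,0,0,-0.1],
    [-0.0015,0.018,0,0,0,0,-0.1],
    [-0.002,0.024,0,0,0,0,-0.1],
    [-0.0025,0.03,0.0005,0,0,0,-0.1],
    [-0.003,0.036,0.001,0,0,0,-0.1],
    [-0.0035,0.042,0.002,0,0,0,-0.1],
    [-0.004,0.048,0.003,0,0,0,-0.1],
    [-0.0045,0.054,0.0035,0,0,0,-0.1],
    [-0.005,0.06,0.0045,0,0,0,-0.1],
    [-0.0055,0.066,0.005,0,0,0,-0.1],
    [-0.006,0.072,0.006,0,0,0,-0.1],
    [-0.006,0.078,0.0065,0,0,0,-0.1],
    [-0.0065,0.084,0.0075,0,0,0,-0.1],
    [-0.007,0.09,0.008,0,0,0,-0.1],
    [-0.0075,0.096,0.009,0,0,0,-0.1],
    [-0.008,0.102,0.0095,0,0,0,-0.1],
    [-0.0085,0.108,0.0105,0,0,0,-0.1],
    [-0.009,0.114,0.011,0,0,0,-0.1],
    [-0.0095,0.12,0.012,0,0,0,-0.1],
  ],
)

```text
time_s: 8.38
ee_pos: [601.4, -10.6, 60.0]
ee_rot: [-180.0, -0.0, 94.5]
force: [0.6, -2.7, 0.9]
gripper_width: 40.7
gripper_force: 0.9
```

```bash
python3 look.py 3
```

```text
top [[-67.4, -36.8, 82.7], [-19.9, 5.7, 99.1], [-7.3, 41.0, 108.9]]
side [[-107.9, -37.4, 61.0], [-20.3, 4.2, 100.3], [-3.6, 42.5, 114.9]]
8.375 tcp ramp -104.42567999393599 -0.18445551755315834 [601.38153544 -10.59040973  59.97093764] [ 0.55490899 -2.67628373  0.89762311]
```

The roller's centre is at about -46 and it is still against the fingers, with a push of about 2.7 N. Continuing.

send_rows(
  motion=[
    [-0.0005,0.006,0.0005,0,0,0,-0.1],
    [-0.001,0.012,0.0015,0,0,0,-0.1],
    [-0.0015,0.018,0.002,0,0,0,-0.1],
    [-0.002,0.024,0.003,0,0,0,-0.1],
    [-0.0025,0.03,0.0035,0,0,0,-0.1],
    [-0.003,0.036,0.0045,0,0,0,-0.1],
    [-0.0035,0.042,0.005,0,0,0,-0.1],
    [-0.004,0.048,0.006,0,0,0,-0.1],
    [-0.0045,0.054,0.0065,0,0,0,-0.1],
    [-0.005,0.06,0.0075,0,0,0,-0.1],
    [-0.0055,0.066,0.008,0,0,0,-0.1],
    [-0.006,0.072,0.009,0,0,0,-0.1],
    [-0.006,0.078,0.0095,0,0,0,-0.1],
    [-0.0065,0.084,0.0105,0,0,0,-0.1],
    [-0.007,0.09,0.011,0,0,0,-0.1],
    [-0.0075,0.096,0.012,0,0,0,-0.1],
    [-0.008,0.102,0.0125,0,0,0,-0.1],
    [-0.0085,0.108,0.0135,0,0,0,-0.1],
    [-0.009,0.114,0.014,0,0,0,-0.1],
    [-0.0095,0.12,0.015,0,0,0,-0.1],
  ],
)

```text
time_s: 10.98
ee_pos: [596.6, 49.4, 67.5]
ee_rot: [180.0, 0.0, 94.6]
force: [-0.2, -1.7, 0.4]
gripper_width: 41.0
gripper_force: 0.9
```

send_rows(
  motion=[
    [-0.0005,0.006,0.0005,0,0,0,-0.1],
    [-0.001,0.012,0.0015,0,0,0,-0.1],
    [-0.0015,0.018,0.002,0,0,0,-0.1],
    [-0.002,0.024,0.003,0,0,0,-0.1],
    [-0.0025,0.03,0.0035,0,0,0,-0.1],
    [-0.003,0.036,0.0045,0,0,0,-0.1],
    [-0.0035,0.042,0.005,0,0,0,-0.1],
    [-0.004,0.048,0.006,0,0,0,-0.1],
    [-0.0045,0.054,0.0065,0,0,0,-0.1],
    [-0.005,0.06,0.0075,0,0,0,-0.1],
    [-0.0055,0.066,0.008,0,0,0,-0.1],
    [-0.006,0.072,0.009,0,0,0,-0.1],
    [-0.006,0.078,0.0095,0,0,0,-0.1],
    [-0.0065,0.084,0.0105,0,0,0,-0.1],
    [-0.007,0.09,0.011,0,0,0,-0.1],
    [-0.0075,0.096,0.012,0,0,0,-0.1],
    [-0.008,0.102,0.0125,0,0,0,-0.1],
    [-0.0085,0.108,0.0135,0,0,0,-0.1],
    [-0.009,0.114,0.014,0,0,0,-0.1],
    [-0.0095,0.12,0.015,0,0,0,-0.1],
  ],
)

```text
time_s: 13.48
ee_pos: [591.9, 109.4, 75.0]
ee_rot: [-180.0, 0.0, 94.5]
force: [0.3, -1.3, 0.7]
gripper_width: 40.8
gripper_force: 0.9
```

```bash
python3 look.py 4
```

```text
top [[81.5, 10.1, 93.8], [93.7, 26.2, 118.3], [109.5, 41.0, 124.2]]
side [[52.1, -37.4, 70.9], [99.0, 5.2, 115.5], [116.9, 42.6, 126.2]]
13.475 tcp ramp 15.950044340155067 -0.10256539066005604 [591.8501366  109.40909827  74.97520122] [ 0.31433938 -1.2769159   0.66771102]
```

View pics/side4.png

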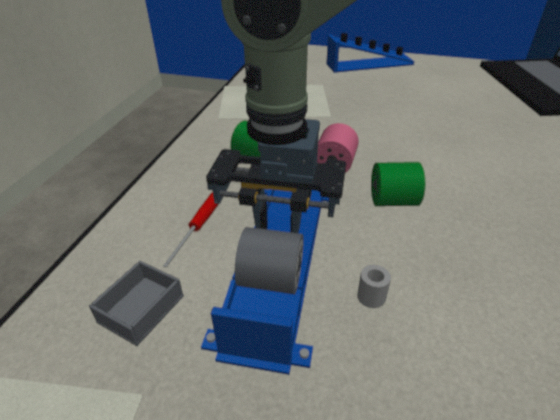

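The side view shows the roller at about (270,258), just below the crest, with both fingers against its downhill side. I'll go slower over the crest.

send_rows(
  motion=[
    [-0.0005,0.006,0.0005,0,0,0,-0.1],
    [-0.001,0.012,0.0015,0,0,0,-0.1],
    [-0.0015,0.018,0.002,0,0,0,-0.1],
    [-0.002,0.024,0.003,0,0,0,-0.1],
    [-0.0025,0.029,0.0035,0,0,0,-0.1],
    [-0.003,0.033,0.004,0,0,0,-0.1],
    [-0.003,0.036,0.004,0,0,0,-0.1],
    [-0.003,0.039,0.004,0,0,0,-0.1],
    [-0.0035,0.042,0.004,0,0,0,-0.1],
    [-0.0035,0.045,0.004,0,0,0,-0.1],
    [-0.004,0.048,0.004,0,0,0,-0.1],
    [-0.004,0.051,0.004,0,0,0,-0.1],
    [-0.004,0.054,0.004,0,0,0,-0.1],
    [-0.0045,0.057,0.004,0,0,0,-0.1],
    [-0.0045,0.06,0.004,0,0,0,-0.1],
    [-0.005,0.063,0.004,0,0,0,-0.1],
    [-0.005,0.067,0.003,0,0,0,-0.1],
    [-0.0055,0.071,0.003,0,0,0,-0.1],
    [-0.006,0.075,0.002,0,0,0,-0.1],
    [-0.006,0.079,0.002,0,0,0,-0.1],
  ],
)

```text
time_s: 16.08
ee_pos: [588.9, 148.9, 75.9]
ee_rot: [-180.0, 0.0, 94.6]
force: [0.2, 0.1, -0.5]
gripper_width: 41.2
gripper_force: 0.0
```

```bash
python3 look.py 5
```

```text
top [[131.4, 9.5, 85.4], [146.7, 26.8, 118.5], [165.5, 40.9, 124.1]]
side [[105.3, -37.7, 74.1], [150.2, 5.1, 116.8], [170.1, 42.4, 125.1]]
16.075 tcp ramp 55.51213085195111 -0.22856531072476102 [588.87003827 148.85954344  75.91440366] [ 0.23217929  0.10826106 -0.54603232]
```

View pics/side5.png

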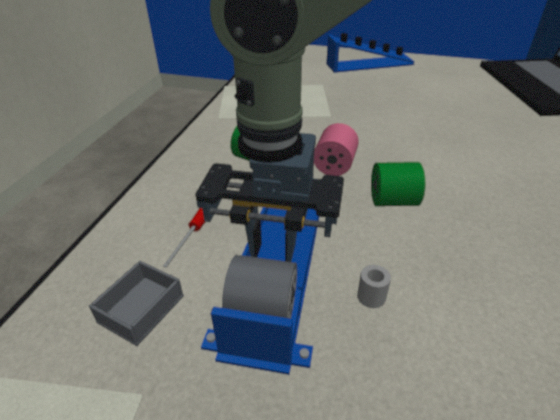

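The side view shows the roller at about (260,285), over the crest and against the end stop. Its centre is at about x=127–130, and the fingers are free of it with no force. I'll back off downhill, rise, and check that it stays.

send_rows(
  motion=[
    [0.001,-0.01,0,0,0,0,-0.1],
    [0.002,-0.03,0,0,0,0,-0.1],
    [0.004,-0.05,0.01,0,0,0,-0.1],
    [0.006,-0.08,0.04,0,0,0,-0.1],
    [0.008,-0.1,0.1,0,0,0,-0.1],
    [0.008,-0.1,0.17,0,0,0,-0.1],
    [0.008,-0.1,0.24,0,0,0,-0.1],
    [-0.05,-0.1,0.3,0,0,0,-0.1],
    [-0.12,-0.15,0.3,0,0,0,-0.1],
    [-0.2,-0.25,0.3,0,0,0,-0.1],
    [-0.28,-0.35,0.3,0,0,0,-0.1],
    [-0.34,-0.45,0.3,0,0,0,-0.1],
    [-0.4,-0.55,0.3,0,0,0,-0.1],
    [-0.4,-0.6,0.3,0,0,0,-0.1],
    [-0.4,-0.6,0.3,0,0,0,-0.1],
  ],
)

```text
time_s: 18.05
ee_pos: [388.6, -153.1, 227.1]
ee_rot: [179.9, 0.1, 94.3]
force: [-0.6, 0.2, 0.3]
gripper_width: 40.8
gripper_force: 0.0
```

```bash
python3 look.py 6; python3 -c "
import cv2,numpy as np
a=cv2.imread('pics/top6.png')[80:340,120:400];b=cv2.imread('pics/side6.png')[120:380,80:360]
cv2.imwrite('pics/end.png',cv2.resize(np.hstack([a,b]),None,fx=1.4,fy=1.4))"
```

```text
top [[90.5, -38.3, 91.9], [122.1, 2.3, 117.4], [164.4, 40.9, 124.2]]
side [[107.9, -37.7, 72.8], [150.2, 4.9, 116.9], [170.1, 42.3, 125.1]]
18.05 tcp ramp -229.7962176111276 223.15348547331564 [ 388.5715408  -153.1083375   227.13374095] [-0.57165648  0.17683079  0.25520763]
```

View pics/end.png

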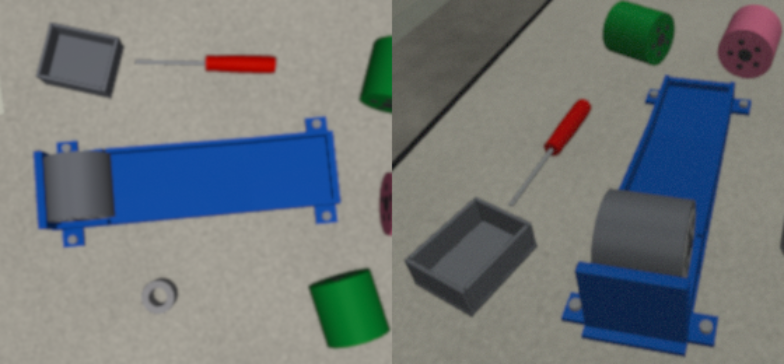

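The roller rests in the dip against the end stop, at left (78,187) and right (645,235). Its position hasn't changed since the last look, and the bystanders are where they were.

```bash
python3 -c "
from workcell import env
print(env.job_done())"
```

```text
the job is handed in; nothing more can be done
None
```

The grey roller was pushed up the ramp and over the crest with the fingertips behind it, and it now sits in the dip against the end stop; the other things on the bench were not moved, and the job was handed in at about 18 s.

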